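Clamp the pressure pot's cover evenly with its four knobs

TASK

Clamp the cover of the steel pressure pot down evenly by its four black knobs, in two passes, each pass in criss-cross order (a knob, then the one opposite, then the other two). First turn every knob clockwise until it is just snug, about 0.5 N m in all; then go round again and bring each to about 0.65 N m, neither leaving one slack nor straining any well past that. Leave the things standing nearby alone, and let go of the last knob.

Things in the scene. Friction and masses are not known exactly. Their poses are not given: they have to be found in the camera images.
- knob_1: black bar-wing clamp knob, 46 long (its own x), 13 thick (y), 28 high, upright on its clamp bracket. Origin on its screw axis at mid-height of the wing, 233 above the worktop; the bracket's top lies 42 below the origin. Turns about the vertical, clockwise from above to tighten, and stays at its height. Knobs 1 to 4 stand anticlockwise from above on a circle of radius 68: 1 opposite 3, 2 opposite 4.
- knob_2: as knob 1. All four alike: the screw pushes a sprung rubber foot down on the cover, 8 mm a radian. Running free it needs 0.42 N m (screw friction: it stays where it is left); once the foot touches, the torque to turn it rises by 0.008 N m per newton of push, about 0.45 N m a radian: 0.5 N m means about 10 N, 0.65 N m about 30 N.
- knob_3: as knob 1. Each knob must turn 0.1 to 0.8 rad before its foot touches the cover; how far differs from knob to knob and cannot be told from the wing's angle, so it must be felt. The wing sits on its screw through a springy rubber bush (4 N m a radian): the first 0.1 rad or so of a turn only winds it up, and it springs back when let go. The pose given is the screw's, in line with the wing when the wing is let go.
- knob_4: as knob 1. The cover gives a little on its gasket, so tightening one knob changes the push of the others by a few newtons.
- cover: round steel cover, 160 across, 8 thick, with a low dome and a small valve (red tip) in the middle reaching 37 above its underside; origin at the centre of its underside, 156 above the worktop. Lies loose on a red gasket under the four clamp brackets.
- pot: steel pressure pot, 170 across, rim 150 high, fixed to the worktop; origin at the centre of its underside. Four aluminium clamp brackets reach up beside the rim and over the cover (tops at 191, outermost point 95 from the axis); two black side grips along its own +y and -y reach 114 from the axis.
- jigger: steel double measure, 45 across, 78 high, standing loose; origin at the centre of its underside. To be left alone.
- sauce_cup: lidded white plastic cup, 73 across, 49 high, standing loose; origin at the centre of its underside. To be left alone.
- timer: white kitchen timer, 27 x 68 x 66 high, standing loose; origin at the centre of its underside. To be left alone.

How it is judged:
By the outcome, as a careful person would: the job done as asked, in the order asked, and still so for the second after the job is handed in, with the robot touching nothing.
It also fails if it takes over 72 s, if anything falls off the work surface, if the arm or the gripper's body presses on something with over 40 N, if the wrist force passes 120 N, or if a joint passes its speed limit or range.

ROBOT

A 7-joint arm with a two-finger parallel gripper is mounted at the origin on a cart in front of the work surface, level with it; the furniture and walls round the work are solid. World frame = base frame: x ahead of the robot, y to its left, z up, the work surface at z = 0. Lengths are in m, angles in rad, forces in N, time in s.
With the tool pointing down it reaches from about 0.4 to 0.85 m from the base axis. Payload 4.5 kg.
Tool frame: the origin (TCP) lies on the mounting face of the last link; the fingertips stand 166 mm ahead of it and the grasp point (between the pads) lies 147 mm ahead of it; z points along the fingers, y is the line along which they close (so a half turn about z gives the same grasp; the last joint's range is limited). The gripper opens to 88 mm and grips with 3 to 60 N. Pads are 18 mm wide; open, the fingers measure 123 mm over their backs; the gripper's body (75 mm by 187 mm) begins 45 mm behind the grasp point.
Start: joints at [-1.195, 0.689, -0.195, 1.565, 0.157, 0.902, -0.215], TCP at [0.209, 0.589, 0.405] pointing down, gripper open.
Joint ranges: [-3.01, 3.01], [-0.46, 2.08], [-1.47, 1.51], [0.13, 2.56], [-1, 4.14], [0.04, 2.09], [-2.66, 2.66]. Speed limits (rad/s): [2.57, 2.57, 3.14, 3.14, 3.14, 3.14, 3.14].

INTERFACE

Orientations are given as a unit quaternion [x, y, z, w].
In Python, from plant import r, snapshot gives the robot as it stands. The module is installed in compiled form; this text tells all that it offers.
- The arm moves only by the tool move_arm, never from a script. Its argument "rows" is a list of rows, each a list of 5 numbers: the shift along the tool's x, y, z in m, then the turn about the tool's z in rad, then the finger opening in m, from 0 to 0.0881. In form: [[dx, dy, dz, spin, claw], ...]. A call has 1 to 10 rows; each row shifts and turns the commanded pose from where the row before left it, along the tool's axes as they then stand; what a row does not reach is not made up. A row lasts 1/12 s, in which the tool goes at most 41.7 mm and 7.16 degrees, less where a joint would pass 70% of its speed; a pose out of reach is approached as far as the arm can. A call with a gripper value outside its range is refused whole. The fingers move at their own pace and stop on an object; "newtons" is the grip in N (left out, the last holds). Time passes only in rows, so rows that do not move let the fingers close. It gives the time, the measured TCP pose, the force, the opening and the grip force at its end, in the units of the state.
- r.get_state(): the state, without advancing time (a new reading comes with each control period).
- snapshot(name): name is "side" or "top" or "wrist"; returns a dict with "color" (400x640x3 uint8, red, green, blue), "depth" (400x640 float32, m along the optical axis (not along the pixel's ray), 0 where there is no reading), "mtx" (3x3 intrinsics, pixels), "eye" and "orientation" of the camera in the world. Camera axes: x right, y up, looking along -z (the intrinsics and any distortion apply to the point x, -y, -z); pixel columns grow to the right and rows downward; lengths in m; the calibration is good to about 2 mm. The wrist camera is an equidistant fisheye: a pixel r from the principal point sees the ray r / f radians off the axis. A picture is of the moment at which its call begins.
- r.finish_job(): hands the job in; it is judged then, once.
The state is a dict: "clock": time; "q": joint angles; "qd": joint speeds; "joint_torque": joint torques, N m; "tool_pos": TCP position; "eef_rot": TCP orientation; "contact_force": force on the tool from outside, world axes, zero at the start; "moment": the same for the moment, N m; "opening": opening from 0.0 (shut) to 1.0 (fully open); "finger_force": force on a finger pad.
Only numpy, scipy, OpenCV 4.12 (cv2) and the standard library are available. Lean on these libraries where they do the work, as an engineer would, in place of code of your own. Each camera call takes 0.05 s, during which the arm holds its last target. There are 200 camera calls.

## Working session

There is one attempt and no reset: what is moved stays moved. The work goes in short steps, Python scripts to look and compute and a tool call to move; the robot and the scene stay as the last step left them, time stands still between calls to the robot, and variables do not carry over. Pictures are saved under pics/ and viewed, at most 10 in all, crops included, and the job is handed in when it is done.

Besides the shell and the picture viewer there is one more tool, called as name(argument=value, ...), one argument or row to a line, values as JSON. move_arm: Moves the arm, as the interface text tells. Its arguments: {"type":"object","properties":{"rows":{"type":"array"},"newtons":{"type":"number"}},"required":["rows"]}

```bash
mkdir -p pics; cat > h.py <<'E'
import numpy as np, cv2
from scipy.spatial.transform import Rotation as R
from plant import r, snapshot
def save(n,f):
    s=snapshot(n); cv2.imwrite('pics/'+f+'.png',s['color'][:,:,::-1]); np.savez('pics/'+f+'.npz',**s); return s
def ray(s,u,v,fish=False):
    K=s['mtx']; x=(u-K[0,2])/K[0,0]; y=(v-K[1,2])/K[1,1]
    if fish:
        t=np.hypot(x,y); k=np.sinc(t/np.pi); d=np.array([x/t*np.sin(t),y/t*np.sin(t),np.cos(t)]) if t>1e-9 else np.array([0,0,1.])
    else: d=np.array([x,y,1.])
    o=np.array(s['orientation'],float); M=R.from_quat(o).as_matrix() if o.size==4 else o.reshape(3,3)
    return np.array(s['eye']),M@np.array([d[0],-d[1],-d[2]])
def atz(s,u,v,z,fish=False):
    e,d=ray(s,u,v,fish); return e+d*(z-e[2])/d[2]
def atd(s,u,v):
    e,d=ray(s,u,v); return e+d*s['depth'][int(v),int(u)]
E
python3 - <<'E'
from h import *
print(r.get_state())
a=save('top','top1');b=save('side','side1');c=save('wrist','w1')
for s in(a,b,c): print(s['mtx'],s['eye'],s['orientation'])
E
```

```text
{'clock': 0.0, 'q': array([-1.19520074,  0.68999904, -0.19452024,  1.56637322,  0.15728844,
        0.9024856 , -0.21512385]), 'qd': array([ 0.00111133,  0.00181897, -0.00092532, -0.00035379, -0.00068123,
        0.000895  , -0.00020481]), 'joint_torque': array([ 1.70608973e-04, -5.27569664e+01, -1.26656581e+00, -1.53426200e+01,
       -5.26098954e-02,  6.65092492e-03,  1.71397137e-04]), 'tool_pos': array([0.20939586, 0.58852004, 0.40389272]), 'eef_rot': array([ 1.70036603e-01,  9.85437302e-01, -9.31805956e-04, -9.93109791e-05]), 'contact_force': array([ 0.48135822,  1.33505525, -0.46485265]), 'moment': array([ 0.01519257,  0.01235209, -0.04369085]), 'finger_force': 0.0, 'opening': 0.9992041806243515}
[[406.56061129   0.         323.18261465]
 [  0.         406.56061129 198.95675758]
 [  0.           0.           1.        ]] [0.3102401  0.00579506 1.05203862] [-0.07567163  0.07669     0.70893009 -0.69700114]
[[488.054011     0.         315.59396984]
 [  0.         488.054011   202.41961871]
 [  0.           0.           1.        ]] [0.46405462 0.73856763 0.77681931] [-0.00602334  0.42752082  0.90388712 -0.01333216]
[[309.70691629   0.         317.68452113]
 [  0.         309.70691629 196.14563501]
 [  0.           0.           1.        ]] [0.14746809 0.61029204 0.38438986] [-0.1057431  -0.07340819  0.57189491  0.81016409]
```

View pics/top1.png

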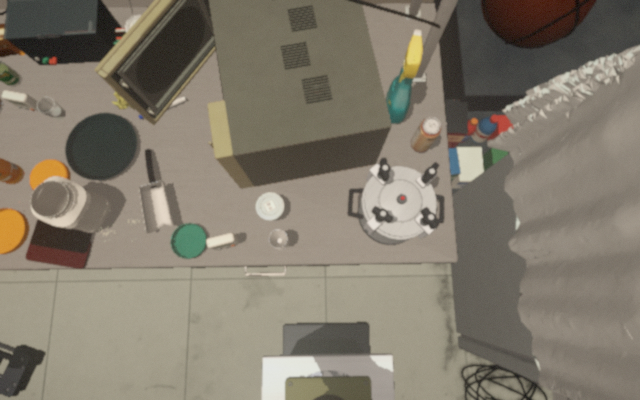

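View pics/side1.png

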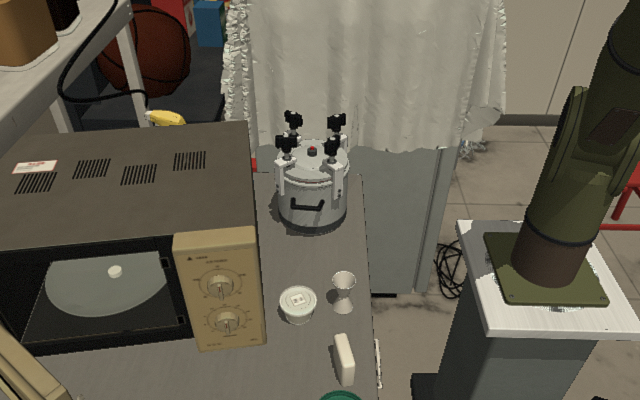

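The top view shows the pot at (400,203), with knobs near (385,170), (431,172), (428,218) and (382,215) and the microwave up and to the left. The side view shows the knobs at about (292,122), (336,122), (331,148) and (286,146). I'll enlarge both.

```bash
python3 - <<'E'
import cv2,numpy as np
a=cv2.imread('pics/top1.png')[150:250,340:460]; b=cv2.imread('pics/side1.png')[95:195,255:375]
f=lambda x:cv2.resize(x,None,fx=5,fy=5,interpolation=cv2.INTER_CUBIC)
c=np.hstack([f(a)[:,:],f(b)]); c=cv2.resize(c,None,fx=.66,fy=.66) ; print(c.shape)
cv2.imwrite('pics/c1.png',c)
from h import *
s=dict(np.load('pics/top1.npz')); 
for u,v in[(385,168),(431,172),(428,218),(382,215),(402,199),(350,203),(445,213)]: print(u,v,atz(s,u,v,.233).round(3),atd(s,u,v).round(3))
for u,v in[(270,206),(279,239),(222,241),(385,140),(250,180)]: print(u,v,atd(s,u,v).round(3))
E
```

```text
(330, 792, 3)
385 168 [ 0.554 -0.128  0.233] [ 0.549 -0.125  0.249]
431 172 [ 0.544 -0.223  0.233] [ 0.539 -0.219  0.251]
428 218 [ 0.446 -0.21   0.233] [ 0.444 -0.207  0.246]
382 215 [ 0.454 -0.117  0.233] [ 0.451 -0.114  0.249]
402 199 [ 0.487 -0.159  0.233] [ 0.496 -0.168  0.192]
350 203 [ 0.48  -0.052  0.233] [ 0.506 -0.06   0.112]
445 213 [ 0.456 -0.246  0.233] [ 0.497 -0.316  0.004]
270 206 [0.515 0.137 0.048]
279 239 [0.432 0.115 0.037]
222 241 [0.426 0.25  0.067]
385 140 [ 0.631 -0.137  0.194]
250 180 [0.575 0.183 0.078]
```

View pics/c1.png

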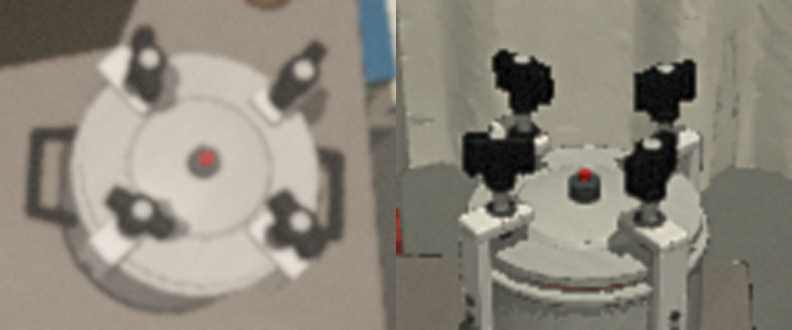

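```bash
python3 - <<'E'
from h import *
s=dict(np.load('pics/top1.npz')); t=dict(np.load('pics/side1.npz'))
P=[]
for x,y in[(148,60),(303,70),(300,222),(142,210)]:
    u,v=340+x/3.3,150+y/3.3; p=atd(s,round(u),round(v)); P.append(atz(s,u,v,.249)); print(p.round(4),P[-1].round(4))
P=np.array(P);c=P.mean(0);print('c',c,np.linalg.norm(P-c,axis=1),atz(s,340+207/3.3,150+160/3.3,.193))
def tri(a,b):
    e1,d1=ray(s,*a);e2,d2=ray(t,*b);A=np.c_[d1,-d2];k=np.linalg.lstsq(A,e2-e1,rcond=None)[0];return (e1+k[0]*d1),np.linalg.norm(e1+k[0]*d1-e2-k[1]*d2)
T=[(148,60),(303,70),(300,222),(142,210)]
for a in T:
    for b in[(521,60),(667,68),(655,145),(497,132)]:
        q=tri((340+a[0]/3.3,150+a[1]/3.3),(255+(b[0]-396)/3.3,95+b[1]/3.3)); 
        if q[1]<.012: print(a,b,q[0].round(4),q[1].round(4))
ends=[((135,35),(155,98)),((322,47),(272,105)),((272,200),(315,250)),((112,195),(170,232))]
for a,b in ends:
    p=atz(s,340+a[0]/3.3,150+a[1]/3.3,.245);q=atz(s,340+b[0]/3.3,150+b[1]/3.3,.245);d=p-q;print('wing',np.degrees(np.arctan2(d[1],d[0])),np.linalg.norm(d),((p+q)/2).round(4))
for u,v in[(300,60),(378,120),(380,135),(340,170),(240,180),(225,140),(402,100),(425,135)]: print(u,v,atd(s,u,v).round(3))
E
```

```text
[ 0.5493 -0.1251  0.2491] [ 0.549  -0.1247  0.249 ]
[ 0.5407 -0.2207  0.2509] [ 0.5408 -0.2208  0.249 ]
[ 0.4461 -0.2128  0.2463] [ 0.4451 -0.2119  0.249 ]
[ 0.4533 -0.1162  0.2499] [ 0.4541 -0.1164  0.249 ]
c [ 0.49726826 -0.16846915  0.249     ] [0.06769617 0.06811166 0.06785337 0.06759575] [ 0.49673503 -0.16915359  0.193     ]
(148, 60) (521, 60) [ 0.5333 -0.1162  0.3017] 0.0004
(148, 60) (497, 132) [ 0.55   -0.1253  0.2455] 0.001
(303, 70) (521, 60) [ 0.5426 -0.2226  0.2428] 0.0003
(303, 70) (497, 132) [ 0.5624 -0.242   0.1741] 0.0003
(300, 222) (667, 68) [ 0.446  -0.2132  0.244 ] 0.0017
(300, 222) (655, 145) [ 0.4578 -0.2323  0.1737] 0.0074
(142, 210) (667, 68) [ 0.4447 -0.1084  0.3018] 0.0018
(142, 210) (655, 145) [ 0.455  -0.1171  0.2442] 0.0029
wing 14.31226262601005 0.042484894513625054 [ 0.5461 -0.1233  0.245 ]
wing -42.528664288327434 0.05025496649536545 [ 0.5383 -0.218   0.245 ]
wing 37.44105027661845 0.039406750250992134 [ 0.4441 -0.2088  0.245 ]
wing 55.56018364071169 0.041590499709635464 [ 0.4527 -0.1163  0.245 ]
300 60 [0.781 0.047 0.278]
378 120 [ 0.643 -0.111  0.278]
380 135 [ 0.628 -0.121  0.233]
340 170 [ 0.614 -0.043  0.02 ]
240 180 [0.571 0.205 0.094]
225 140 [0.605 0.199 0.277]
402 100 [ 0.767 -0.199  0.11 ]
425 135 [ 0.669 -0.247  0.121]
```

move_arm(
  rows=[
    [0,0,-0.03,0,0.088],
    [0,0,-0.04,0,0.088],
    [0,0,-0.04,0,0.088],
    [0,0,0,0,0.03],
  ],
  newtons=20,
)

```text
clock: 0.48
tool_pos: [0.2097, 0.5904, 0.5228]
eef_rot: [0.17, 0.985, 0.007, 0.001]
contact_force: [0.0, 0.1, 0.5]
opening: 0.943
finger_force: 0.0
```

The top cap of each knob triangulates to z 0.244–0.249 and sits 68 mm from the pot centre (0.497, -0.168), which matches the text. The microwave top is at 0.278, so I'll grasp 8 mm high. Next I move above the far-left knob (A).

move_arm(
  rows=[
    [-0.0275,-0.0275,0,0,0.04],
    [-0.0275,-0.0275,0,0,0.04],
    [-0.0275,-0.0275,0,0,0.04],
    [-0.0275,-0.0275,0,0,0.04],
    [-0.0275,-0.0275,0,0,0.04],
    [-0.0275,-0.0275,0,0,0.04],
    [-0.0275,-0.0275,0,0,0.04],
    [-0.0275,-0.0275,0,0,0.04],
    [-0.0275,-0.0275,0,0,0.04],
    [-0.0275,-0.0275,0,0,0.04],
  ],
)

```text
clock: 1.32
tool_pos: [0.3767, 0.2357, 0.5146]
eef_rot: [0.17, 0.985, 0.0, 0.0]
contact_force: [1.0, 1.0, 0.4]
opening: 0.451
finger_force: 0.0
```

move_arm(
  rows=[
    [-0.0275,-0.0275,0,0,0.04],
    [-0.0275,-0.0275,0,0,0.04],
    [-0.0275,-0.0275,0,0,0.04],
    [-0.0275,-0.0275,0,0,0.04],
    [-0.0275,-0.0275,0,0,0.04],
    [-0.0275,-0.0275,0,0,0.04],
    [-0.0275,-0.0275,0,0,0.04],
    [-0.0275,-0.0275,0,0,0.04],
    [-0.0275,-0.0275,0,0,0.04],
    [0,0,0,0,0.04],
  ],
)

```text
clock: 2.15
tool_pos: [0.5282, -0.0869, 0.5141]
eef_rot: [0.176, 0.984, -0.003, 0.001]
contact_force: [0.5, -0.6, 0.3]
opening: 0.456
finger_force: 0.0
```

```bash
cat >> h.py <<'E'
def rep(tx=None,ty=None,tz=None):
    s=r.get_state(); M=R.from_quat(s['eef_rot']).as_matrix(); p=np.array(s['tool_pos'])
    print('t',round(s['clock'],2),'p',p.round(4),'xaz',np.degrees(np.arctan2(M[1,0],M[0,0])).round(2),'tilt',M[:,2].round(4),'F',s['contact_force'].round(1),'M',s['moment'].round(3),'q',s['q'].round(2),'op',round(s['opening']*.0881,4),'ff',s['finger_force'])
    if tx is not None: print('tool delta',(M.T@(np.array([tx,ty,tz])-p)).round(4))
E
python3 -c "
from h import *
rep(.549,-.125,.388); save('wrist','w2')"
```

```text
t 2.15 p [ 0.5282 -0.0869  0.5141] xaz 159.74 tilt [ 0.0015 -0.0057 -1.    ] F [ 0.5 -0.6  0.3] M [-0.063  0.004  0.007] q [ 0.12  0.44 -0.07  1.69  0.04  1.01  1.25] op 0.0402 ff 0.0
tool delta [-0.0323 -0.0279  0.1263]
```

View pics/w2.png

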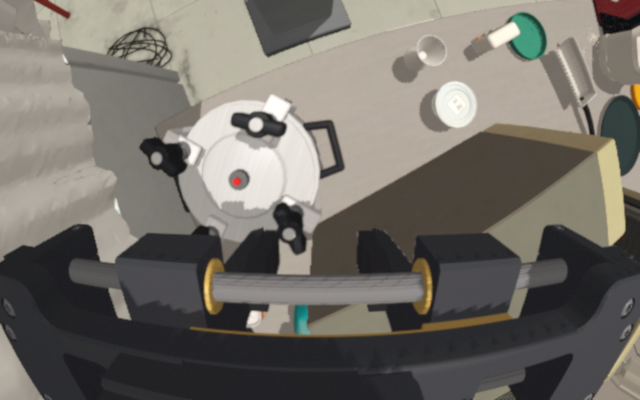

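The wrist view shows the near-left knob D at (258,124), near-right C at (163,157) and A at (290,228), with B half-hidden at (208,232). I'll check positions and wing angles from this view.

```bash
python3 - <<'E'
from h import *
s=dict(np.load('pics/w2.npz'))
for n,a in dict(A=(291,234),D=(257,125),C=(157,158)).items(): print(n,atz(s,*a,.249,True).round(4))
for n,(a,b) in dict(A=((287,204),(295,249)),D=((233,120),(284,129)),C=((143,145),(186,172))).items():
    p=atz(s,*a,.24,True);q=atz(s,*b,.24,True);d=p-q;print(n,np.degrees(np.arctan2(d[1],d[0])),np.linalg.norm(d),((p+q)/2).round(4))
K=s['color']
im=cv2.resize(K[95:265,130:320,::-1],None,fx=3.5,fy=3.5,interpolation=cv2.INTER_CUBIC);cv2.imwrite('pics/c2.png',im);print(im.shape)
E
```

```text
A [ 0.5512 -0.1214  0.249 ]
D [ 0.456  -0.1135  0.249 ]
C [ 0.4465 -0.2089  0.249 ]
A 167.67781747230208 0.04275623439522918 [ 0.5483 -0.121   0.24  ]
D -121.77238219951256 0.04393676266009488 [ 0.4554 -0.1142  0.24  ]
C -141.45806605238818 0.051048762891103903 [ 0.4487 -0.2075  0.24  ]
(595, 665, 3)
```

View pics/c2.png

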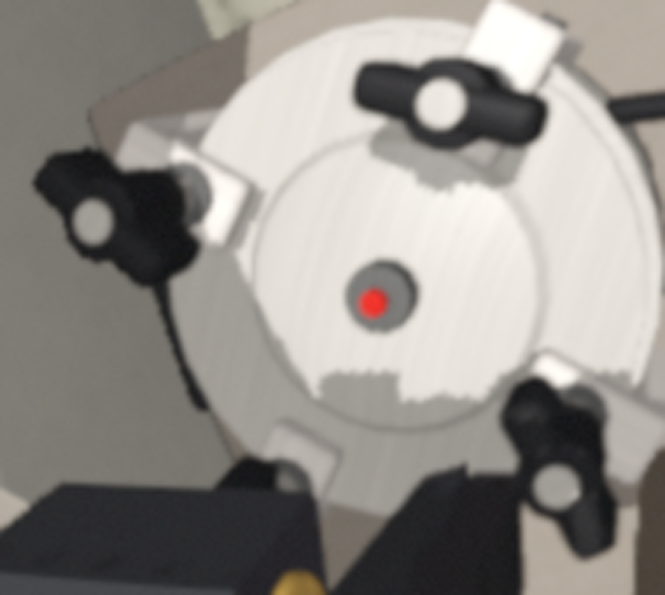

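move_arm(
  rows=[
    [-0.032,-0.028,0,0,0.04],
    [0,0,0,-0.12,0.04],
    [0,0,0,-0.12,0.04],
    [0,0,0,-0.12,0.04],
    [0,0,0,-0.12,0.04],
    [0,0,0,-0.12,0.04],
    [0,0,0.03,0,0.04],
    [0,0,0,0,0.04],
  ],
)

```text
clock: 2.87
tool_pos: [0.5454, -0.1135, 0.481]
eef_rot: [-0.13, 0.992, 0.002, -0.004]
contact_force: [-0.8, -0.8, -1.1]
opening: 0.453
finger_force: 0.0
```

```bash
python3 -c "
from h import *
rep(.549,-.125,.388)"
```

```text
t 2.87 p [ 0.5454 -0.1135  0.481 ] xaz -165.08 tilt [-0.0078  0.002  -1.    ] F [-0.8 -0.8 -1.1] M [0.106 0.084 0.046] q [ 0.27  0.51 -0.23  1.67  0.13  0.98  1.82] op 0.0399 ff 0.0
tool delta [-0.0012 -0.0124  0.093 ]
```

```bash
cat > pc.py <<'E'
from h import *
def cloud(s,fish=False):
    v,u=np.mgrid[0:400,0:640].astype(float);K=s['mtx'];x=(u-K[0,2])/K[0,0];y=(v-K[1,2])/K[1,1];z=s['depth']
    if fish:
        t=np.hypot(x,y)+1e-9;k=np.tan(t)/t;x=x*k;y=y*k
    P=np.stack([x*z,-y*z,-z],-1)[(z>0.01)]
    return P@R.from_quat(s['orientation']).as_matrix().T+s['eye']
def wings(Ps,lo=.225,hi=.262):
    for n,c in dict(A=(.549,-.125),B=(.541,-.221),C=(.446,-.212),D=(.454,-.116)).items():
        for i,P in enumerate(Ps):
            Q=P[(np.hypot(P[:,0]-c[0],P[:,1]-c[1])<.028)&(P[:,2]>lo)&(P[:,2]<hi)][:,:2]
            if len(Q)<15: print(n,i,len(Q)); continue
            (cx,cy),(w,h),a=cv2.minAreaRect(Q.astype(np.float32)); e,V=np.linalg.eigh(np.cov(Q.T))
            print(n,i,len(Q),'c',round(cx,4),round(cy,4),'size',round(w,3),round(h,3),'pca',np.degrees(np.arctan2(V[1,1],V[0,1])).round(1)%180,'ratio',(e[1]/e[0]).round(1))
E
python3 - <<'E'
from pc import *
wings([cloud(dict(np.load('pics/top1.npz'))),cloud(dict(np.load('pics/side1.npz'))),cloud(dict(np.load('pics/w2.npz')),True)])
E
```

```text
A 0 202 c 0.5519 -0.1252 size 0.045 0.022 pca 5.699999999999989 ratio 5.7
A 1 251 c 0.5516 -0.122 size 0.044 0.023 pca 4.900000000000006 ratio 10.9
A 2 1086 c 0.5504 -0.1232 size 0.021 0.046 pca 5.300000000000011 ratio 6.4
B 0 195 c 0.5423 -0.2207 size 0.022 0.044 pca 143.3 ratio 5.5
B 1 205 c 0.5434 -0.2167 size 0.023 0.048 pca 148.1 ratio 9.5
B 2 122 c 0.5257 -0.2059 size 0.013 0.005 pca 42.099999999999994 ratio 12.3
C 0 231 c 0.4471 -0.2116 size 0.045 0.021 pca 28.099999999999994 ratio 5.6
C 1 214 c 0.447 -0.2071 size 0.045 0.021 pca 26.19999999999999 ratio 9.6
C 2 1106 c 0.4463 -0.2102 size 0.045 0.023 pca 28.0 ratio 6.4
D 0 214 c 0.4562 -0.1158 size 0.044 0.022 pca 55.3 ratio 5.4
D 1 211 c 0.4557 -0.1118 size 0.045 0.022 pca 51.1 ratio 7.6
D 2 1095 c 0.4551 -0.1148 size 0.046 0.021 pca 56.0 ratio 6.0
```

PCA on the depth clouds agrees across views: wing azimuths are A 5°, B 144°, C 28°, D 55°. I'll align over A.

move_arm(
  rows=[
    [-0.003,-0.011,0,0.083,0.04],
    [0,0,0.03,0.083,0.04],
    [0,0,0.0,0,0.04],
    [0,0,0,0,0.04],
  ],
  newtons=60,
)

```text
clock: 3.2
tool_pos: [0.5521, -0.1237, 0.4542]
eef_rot: [-0.048, 0.999, 0.001, -0.002]
contact_force: [-0.2, 0.6, 0.9]
opening: 0.456
finger_force: 0.0
```

```bash
python3 -c "
from h import *
rep(.551,-.1235,.388)"
```

```text
t 3.2 p [ 0.5521 -0.1237  0.4542] xaz -174.53 tilt [-4.e-03  9.e-04 -1.e+00] F [-0.2  0.6  0.9] M [-0.037 -0.05   0.012] q [ 0.25  0.55 -0.18  1.68  0.12  0.92  1.69] op 0.0402 ff 0.0
tool delta [0.0008 0.0002 0.0662]
```

Now down, close, and start turning.

move_arm(
  rows=[
    [0,0,0.033,0,0.04],
    [0,0,0.033,0,0.04],
    [0,0,0,0,0.04],
    [0,0,0,0,0.0],
    [0,0,0,0,0.0],
    [0,0,0,0,0.0],
    [0,0,0,0,0.0],
    [0,0,0,0,0.0],
  ],
  newtons=60,
)

```text
clock: 3.87
tool_pos: [0.5533, -0.124, 0.3906]
eef_rot: [-0.046, 0.999, 0.0, 0.002]
contact_force: [-1.1, 3.4, 6.0]
opening: 0.143
finger_force: 60.0
```

```bash
python3 -c "
from h import *
rep(.551,-.1235,.388)"
```

```text
t 3.87 p [ 0.5533 -0.124   0.3906] xaz -174.67 tilt [ 3.3e-03  9.0e-04 -1.0e+00] F [-1.1  3.4  6. ] M [0.669 0.173 0.02 ] q [ 0.24  0.63 -0.17  1.76  0.14  0.76  1.66] op 0.0126 ff 60.0022005289793
tool delta [0.0023 0.0007 0.0026]
```

move_arm(
  rows=[
    [0,0,0,0.04,0.0],
    [0,0,0,0.04,0.0],
    [0,0,0,0.04,0.0],
    [0,0,0,0.04,0.0],
    [0,0,0,0.0,0.0],
  ],
)

```text
clock: 4.28
tool_pos: [0.5533, -0.1241, 0.3906]
eef_rot: [0.034, 0.999, -0.0, 0.002]
contact_force: [-1.3, 1.6, 7.1]
opening: 0.14
finger_force: 60.0
```

```bash
python3 -c "
from h import *
rep(.551,-.1235,.388)"
```

```text
t 4.28 p [ 0.5533 -0.1241  0.3906] xaz 176.15 tilt [ 3.3e-03 -1.0e-04 -1.0e+00] F [-1.3  1.6  7.1] M [0.335 0.21  0.35 ] q [ 0.21  0.63 -0.12  1.76  0.1   0.75  1.54] op 0.0124 ff 60.00276558101177
tool delta [0.0024 0.0005 0.0026]
```

move_arm(
  rows=[
    [0,0,0,0.03,0.0],
    [0,0,0,0.03,0.0],
    [0,0,0,0,0.0],
  ],
)

```text
clock: 4.53
tool_pos: [0.5533, -0.1243, 0.3906]
eef_rot: [0.063, 0.998, 0.0, 0.002]
contact_force: [-0.6, 1.9, 7.2]
opening: 0.139
finger_force: 60.0
```

```bash
python3 -c "
from h import *
rep(.551,-.1235,.388)"
```

```text
t 4.53 p [ 0.5533 -0.1243  0.3906] xaz 172.73 tilt [ 3.3e-03 -2.0e-04 -1.0e+00] F [-0.6  1.9  7.2] M [0.252 0.168 0.417] q [ 0.2   0.63 -0.1   1.76  0.09  0.75  1.5 ] op 0.0122 ff 60.002654660493135
tool delta [0.0024 0.0005 0.0026]
```

```bash
cat >> h.py <<'E'
def avg(n=5):
    L=[]
    for i in range(n):
        snapshot('side'); L.append(r.get_state())
    s=L[-1]; M=R.from_quat(s['eef_rot']).as_matrix(); m=np.array([l['moment'][2] for l in L])
    print('t',round(s['clock'],2),'az',(np.degrees(np.arctan2(M[1,0],M[0,0]))%360).round(2),'Mz',m.mean().round(3),m.round(3),'F',s['contact_force'].round(1))
E
python3 -c "
from h import *
avg()"
```

```text
t 4.78 az 172.81 Mz 0.401 [0.412 0.407 0.376 0.401 0.411] F [-0.   0.9  7.2]
```

move_arm(
  rows=[
    [0,0,0,0.05,0.0],
    [0,0,0,0.05,0.0],
    [0,0,0,0,0.0],
  ],
)

```text
clock: 5.03
tool_pos: [0.5533, -0.1245, 0.3906]
eef_rot: [0.114, 0.994, -0.0, 0.002]
contact_force: [-1.3, 1.2, 7.2]
opening: 0.141
finger_force: 60.0
```

```bash
python3 -c "
from h import *
avg(4)"
```

```text
t 5.23 az 167.06 Mz 0.39 [0.378 0.366 0.422 0.396] F [-0.6  1.   6.5]
```

move_arm(
  rows=[
    [0,0,0,0.05,0.0],
    [0,0,0,0.05,0.0],
    [0,0,0,0,0.0],
  ],
)

```text
clock: 5.48
tool_pos: [0.5532, -0.1246, 0.3906]
eef_rot: [0.163, 0.987, -0.0, 0.002]
contact_force: [-0.7, 0.9, 7.3]
opening: 0.143
finger_force: 60.0
```

```bash
python3 -c "
from h import *
avg(4)"
```

```text
t 5.68 az 161.33 Mz 0.394 [0.399 0.387 0.382 0.408] F [-0.4 -0.1  7.8]
```

move_arm(
  rows=[
    [0,0,0,0.05,0.0],
    [0,0,0,0.05,0.0],
    [0,0,0,0.05,0.0],
    [0,0,0,0,0.0],
  ],
)

```text
clock: 6.02
tool_pos: [0.5532, -0.1249, 0.3906]
eef_rot: [0.237, 0.972, -0.0, 0.002]
contact_force: [-1.0, 0.2, 7.9]
opening: 0.146
finger_force: 60.0
```

```bash
python3 -c "
from h import *
avg(4)"
```

```text
t 6.22 az 152.73 Mz 0.405 [0.378 0.419 0.411 0.41 ] F [-1.4 -0.1  6.9]
```

move_arm(
  rows=[
    [0,0,0,0.05,0.0],
    [0,0,0,0.05,0.0],
    [0,0,0,0,0.0],
  ],
)

```text
clock: 6.47
tool_pos: [0.5531, -0.1251, 0.3906]
eef_rot: [0.285, 0.958, -0.0, 0.002]
contact_force: [-1.4, 0.4, 7.0]
opening: 0.139
finger_force: 60.0
```

```bash
python3 -c "
from h import *
avg(4)"
```

```text
t 6.67 az 146.98 Mz 0.394 [0.364 0.412 0.386 0.415] F [-0.6 -0.6  7.4]
```

move_arm(
  rows=[
    [0,0,0,0.05,0.0],
    [0,0,0,0.05,0.0],
    [0,0,0,0,0.0],
  ],
)

```text
clock: 6.92
tool_pos: [0.553, -0.1252, 0.3906]
eef_rot: [0.333, 0.943, -0.0, 0.001]
contact_force: [-2.0, -0.5, 7.2]
opening: 0.14
finger_force: 60.0
```

```bash
python3 -c "
from h import *
avg(4)"
```

```text
t 7.12 az 141.25 Mz 0.436 [0.449 0.445 0.389 0.461] F [-1.  -0.7  7.5]
```

move_arm(
  rows=[
    [0,0,0,0.05,0.0],
    [0,0,0,0.05,0.0],
    [0,0,0,0,0.0],
  ],
)

```text
clock: 7.37
tool_pos: [0.5529, -0.1254, 0.3906]
eef_rot: [0.379, 0.925, -0.0, 0.001]
contact_force: [-1.4, -0.2, 7.7]
opening: 0.138
finger_force: 60.0
```

```bash
python3 -c "
from h import *
avg(4)"
```

```text
t 7.57 az 135.52 Mz 0.433 [0.427 0.434 0.445 0.424] F [-1.9 -1.   7.3]
```

move_arm(
  rows=[
    [0,0,0,0.05,0.0],
    [0,0,0,0.05,0.0],
    [0,0,0,0,0.0],
  ],
)

```text
clock: 7.82
tool_pos: [0.5528, -0.1255, 0.3906]
eef_rot: [0.425, 0.905, -0.0, 0.001]
contact_force: [-2.5, -0.9, 8.4]
opening: 0.141
finger_force: 60.0
```

```bash
python3 -c "
from h import *
avg(8)"
```

```text
t 8.22 az 129.79 Mz 0.51 [0.471 0.553 0.529 0.495 0.482 0.516 0.524 0.508] F [-2.2 -1.3  8.5]
```

A is snug at about 0.51. I'll unwind the bush, release, rise and move to the opposite knob, C.

move_arm(
  rows=[
    [0,0,0,-0.065,0.0],
    [0,0,0,-0.065,0.0],
    [0,0,0,0,0.04],
    [0,0,0,0,0.04],
    [0,0,-0.035,0,0.04],
    [0,0,-0.035,0,0.04],
    [0.005,-0.034,0,0,0.04],
    [0.005,-0.034,0,0,0.04],
    [0.005,-0.034,0,0,0.04],
    [0.005,-0.032,0,0,0.04],
  ],
)

```text
clock: 9.05
tool_pos: [0.4454, -0.2102, 0.459]
eef_rot: [0.366, 0.931, -0.0, 0.0]
contact_force: [1.3, -0.8, -0.6]
opening: 0.453
finger_force: 0.0
```

move_arm(
  rows=[
    [0,0,0,-0.124,0.04],
    [0,0,0,-0.124,0.04],
    [0,0,0,-0.124,0.04],
    [0,0,0,-0.124,0.04],
    [0,0,0,-0.124,0.04],
    [0,0,0,-0.124,0.04],
    [0,0,0,-0.124,0.04],
    [0,0,0,-0.124,0.04],
    [0,0,0,-0.124,0.04],
    [0,0,0,-0.124,0.04],
  ],
)

```text
clock: 9.88
tool_pos: [0.4469, -0.2094, 0.4588]
eef_rot: [-0.246, 0.969, 0.0, -0.0]
contact_force: [0.2, 0.1, -0.0]
opening: 0.453
finger_force: 0.0
```

```bash
python3 -c "
from pc import *
avg(3)
rep(.4467,-.21,.388); save('wrist','w3')
wings([cloud(dict(np.load('pics/w3.npz')),True),cloud(save('top','top3'))])
"
```

```text
t 10.03 az 207.97 Mz 0.022 [0.023 0.039 0.004] F [-0.6 -0.4  1. ]
t 10.03 p [ 0.4468 -0.2095  0.4587] xaz -152.03 tilt [ 0.e+00  5.e-04 -1.e+00] F [-0.6 -0.4  1. ] M [-0.002  0.045  0.004] q [ 0.52  0.45 -0.27  1.88  0.15  0.83  2.24] op 0.0401 ff 0.0
tool delta [ 0.0003 -0.0004  0.0707]
A 0 0
A 1 186 c 0.5512 -0.1255 size 0.021 0.044 pca 138.3 ratio 5.8
B 0 212 c 0.5368 -0.2126 size 0.011 0.029 pca 156.7 ratio 10.0
B 1 195 c 0.5421 -0.2208 size 0.022 0.044 pca 143.7 ratio 5.7
C 0 1693 c 0.4457 -0.2113 size 0.045 0.022 pca 28.400000000000006 ratio 6.0
C 1 0
D 0 139 c 0.4423 -0.1336 size 0.004 0.009 pca 148.2 ratio 17.0
D 1 214 c 0.4555 -0.1161 size 0.045 0.021 pca 55.2 ratio 5.4
```

A reads 138°, as computed, so the grip didn't slip. Aligned over C; grasping and turning.

move_arm(
  rows=[
    [0,0,0.035,0,0.04],
    [0,0,0.034,0,0.04],
    [0,0,0,0,0.04],
    [0,0,0,0,0.0],
    [0,0,0,0,0.0],
    [0,0,0,0,0.0],
    [0,0,0,0,0.0],
    [0,0,0,0.06,0.0],
    [0,0,0,0.06,0.0],
    [0,0,0,0,0.0],
  ],
)

```text
clock: 10.97
tool_pos: [0.4475, -0.2099, 0.3912]
eef_rot: [-0.185, 0.983, -0.001, 0.001]
contact_force: [-0.8, -1.4, 4.5]
opening: 0.143
finger_force: 60.0
```

```bash
python3 -c "
from h import *
avg(3)"
```

```text
t 11.12 az 201.45 Mz 0.398 [0.366 0.378 0.45 ] F [ 0.4 -2.2  6.5]
```

move_arm(
  rows=[
    [0,0,0,0.05,0.0],
    [0,0,0,0.05,0.0],
    [0,0,0,0,0.0],
  ],
)

```text
clock: 11.37
tool_pos: [0.4476, -0.21, 0.3911]
eef_rot: [-0.136, 0.991, -0.001, 0.002]
contact_force: [-0.3, -2.5, 7.6]
opening: 0.146
finger_force: 60.0
```

```bash
python3 -c "
from h import *
avg(4)"
```

```text
t 11.57 az 195.71 Mz 0.398 [0.405 0.438 0.365 0.382] F [-0.4 -1.3  6.9]
```

move_arm(
  rows=[
    [0,0,0,0.05,0.0],
    [0,0,0,0.05,0.0],
    [0,0,0,0,0.0],
  ],
)

```text
clock: 11.82
tool_pos: [0.4476, -0.2101, 0.3912]
eef_rot: [-0.086, 0.996, -0.001, 0.002]
contact_force: [0.8, -1.9, 6.2]
opening: 0.144
finger_force: 60.0
```

```bash
python3 -c "
from h import *
avg(4)"
```

```text
t 12.02 az 189.98 Mz 0.371 [0.372 0.403 0.36  0.35 ] F [ 0.7 -2.2  6.1]
```

move_arm(
  rows=[
    [0,0,0,0.05,0.0],
    [0,0,0,0.05,0.0],
    [0,0,0,0,0.0],
  ],
)

```text
clock: 12.27
tool_pos: [0.4476, -0.2102, 0.3912]
eef_rot: [-0.036, 0.999, -0.001, 0.002]
contact_force: [0.4, -2.9, 6.7]
opening: 0.141
finger_force: 60.0
```

```bash
python3 -c "
from h import *
avg(4)"
```

```text
t 12.47 az 184.24 Mz 0.422 [0.428 0.422 0.444 0.395] F [-0.5 -3.6  6.9]
```

move_arm(
  rows=[
    [0,0,0,0.05,0.0],
    [0,0,0,0.05,0.0],
    [0,0,0,0,0.0],
  ],
)

```text
clock: 12.72
tool_pos: [0.4476, -0.2104, 0.3911]
eef_rot: [0.014, 1.0, -0.001, 0.002]
contact_force: [-0.7, -4.0, 6.4]
opening: 0.143
finger_force: 60.0
```

```bash
python3 -c "
from h import *
avg(4)"
```

```text
t 12.92 az 178.51 Mz 0.38 [0.348 0.398 0.372 0.403] F [ 0.6 -2.9  6.8]
```

move_arm(
  rows=[
    [0,0,0,0.05,0.0],
    [0,0,0,0.05,0.0],
    [0,0,0,0,0.0],
  ],
)

```text
clock: 13.17
tool_pos: [0.4476, -0.2105, 0.3911]
eef_rot: [0.064, 0.998, -0.001, 0.002]
contact_force: [-0.2, -2.3, 6.5]
opening: 0.141
finger_force: 60.0
```

```bash
python3 -c "
from h import *
avg(4)"
```

```text
t 13.37 az 172.78 Mz 0.388 [0.382 0.389 0.386 0.394] F [ 0.9 -3.1  6.7]
```

move_arm(
  rows=[
    [0,0,0,0.05,0.0],
    [0,0,0,0.05,0.0],
    [0,0,0,0,0.0],
  ],
)

```text
clock: 13.62
tool_pos: [0.4476, -0.2106, 0.3912]
eef_rot: [0.114, 0.993, -0.001, 0.002]
contact_force: [1.1, -3.2, 6.1]
opening: 0.141
finger_force: 60.0
```

```bash
python3 -c "
from h import *
avg(4)"
```

```text
t 13.82 az 167.05 Mz 0.432 [0.422 0.441 0.438 0.428] F [ 0.1 -3.7  7. ]
```

move_arm(
  rows=[
    [0,0,0,0.05,0.0],
    [0,0,0,0.05,0.0],
    [0,0,0,0,0.0],
  ],
)

```text
clock: 14.07
tool_pos: [0.4475, -0.2107, 0.3912]
eef_rot: [0.163, 0.987, -0.001, 0.002]
contact_force: [-0.9, -4.3, 6.4]
opening: 0.145
finger_force: 60.0
```

```bash
python3 -c "
from h import *
avg(5)"
```

```text
t 14.32 az 161.32 Mz 0.477 [0.484 0.463 0.433 0.479 0.528] F [-0.1 -3.7  5.7]
```

C is snug (0.477 at rest, with the same offset as the free reading of 0.39 against 0.42). Moving to B.

move_arm(
  rows=[
    [0,0,0,-0.06,0.0],
    [0,0,0,-0.06,0.0],
    [0,0,0,0,0.04],
    [0,0,0,0,0.04],
    [0,0,-0.035,0,0.04],
    [0,0,-0.035,0,0.04],
    [-0.032,0.0036,0,0,0.04],
    [-0.032,0.0036,0,0,0.04],
    [-0.0313,0.0035,0,0,0.04],
    [0,0,0,0.107,0.04],
  ],
)

```text
clock: 15.15
tool_pos: [0.5472, -0.2175, 0.4595]
eef_rot: [0.156, 0.988, 0.001, 0.003]
contact_force: [0.3, -0.0, 0.9]
opening: 0.456
finger_force: 0.0
```

move_arm(
  rows=[
    [0,0,0,0.107,0.04],
    [0,0,0,0.107,0.04],
    [0,0,0,0.107,0.04],
    [0,0,0,0,0.04],
  ],
)

```text
clock: 15.48
tool_pos: [0.5423, -0.2179, 0.4592]
eef_rot: [0.314, 0.95, 0.0, -0.001]
contact_force: [-0.0, 0.2, 0.1]
opening: 0.452
finger_force: 0.0
```

```bash
python3 -c "
from pc import *
avg(2)
rep(.543,-.22,.390); save('wrist','w4')
wings([cloud(dict(np.load('pics/w4.npz')),True),cloud(save('top','top4'))])
"
```

```text
t 15.58 az 143.75 Mz -0.019 [-0.004 -0.033] F [0.3 0.3 1. ]
t 15.58 p [ 0.5423 -0.2182  0.4594] xaz 143.75 tilt [-8.e-04  6.e-04 -1.e+00] F [0.3 0.3 1. ] M [-0.017  0.015 -0.033] q [ 0.24  0.57  0.11  1.63 -0.07  0.94  1.31] op 0.0402 ff 0.0
tool delta [-0.0018 -0.0011  0.0694]
A 0 1969 c 0.5504 -0.1247 size 0.022 0.045 pca 138.0 ratio 5.6
A 1 186 c 0.5509 -0.1253 size 0.021 0.045 pca 137.8 ratio 5.9
B 0 1658 c 0.5414 -0.2195 size 0.023 0.045 pca 143.3 ratio 5.9
B 1 198 c 0.5422 -0.2206 size 0.022 0.044 pca 143.7 ratio 5.6
C 0 1882 c 0.4465 -0.211 size 0.045 0.023 pca 169.9 ratio 5.5
C 1 225 c 0.4469 -0.2119 size 0.022 0.045 pca 169.1 ratio 5.8
D 0 1987 c 0.4553 -0.116 size 0.046 0.023 pca 55.3 ratio 5.6
D 1 215 c 0.4563 -0.1159 size 0.044 0.022 pca 55.1 ratio 5.3
```

move_arm(
  rows=[
    [-0.001,-0.0015,0.035,0,0.04],
    [0,0,0.034,0,0.04],
    [0,0,0,0,0.04],
    [0,0,0,0,0.0],
    [0,0,0,0,0.0],
    [0,0,0,0,0.0],
    [0,0,0,0,0.0],
    [0,0,0,0.06,0.0],
    [0,0,0,0.06,0.0],
    [0,0,0,0,0.0],
  ],
)

```text
clock: 16.52
tool_pos: [0.5429, -0.2204, 0.3925]
eef_rot: [0.369, 0.929, -0.0, 0.002]
contact_force: [-0.3, 0.4, 4.5]
opening: 0.142
finger_force: 60.0
```

```bash
python3 -c "
from h import *
avg(3)"
```

```text
t 16.67 az 136.87 Mz 0.377 [0.397 0.383 0.352] F [-0.7 -0.2  7.1]
```

move_arm(
  rows=[
    [0,0,0,0.05,0.0],
    [0,0,0,0.05,0.0],
    [0,0,0,0,0.0],
  ],
)

```text
clock: 16.92
tool_pos: [0.5429, -0.2205, 0.3924]
eef_rot: [0.415, 0.91, 0.0, 0.002]
contact_force: [-0.5, -0.2, 6.5]
opening: 0.142
finger_force: 60.0
```

```bash
python3 -c "
from h import *
avg(4)"
```

```text
t 17.12 az 131.14 Mz 0.417 [0.483 0.384 0.382 0.419] F [-0.   0.2  6.3]
```

move_arm(
  rows=[
    [0,0,0,0.05,0.0],
    [0,0,0,0.05,0.0],
    [0,0,0,0,0.0],
  ],
)

```text
clock: 17.37
tool_pos: [0.5428, -0.2206, 0.3924]
eef_rot: [0.46, 0.888, 0.0, 0.002]
contact_force: [-1.2, -0.3, 7.5]
opening: 0.142
finger_force: 60.0
```

```bash
python3 -c "
from h import *
avg(4)"
```

```text
t 17.57 az 125.4 Mz 0.392 [0.375 0.44  0.358 0.393] F [-0.   0.7  7. ]
```

move_arm(
  rows=[
    [0,0,0,0.05,0.0],
    [0,0,0,0.05,0.0],
    [0,0,0,0,0.0],
  ],
)

```text
clock: 17.82
tool_pos: [0.5427, -0.2207, 0.3924]
eef_rot: [0.503, 0.864, 0.0, 0.002]
contact_force: [-1.2, -0.1, 6.5]
opening: 0.139
finger_force: 60.0
```

```bash
python3 -c "
from h import *
avg(4)"
```

```text
t 18.02 az 119.67 Mz 0.398 [0.383 0.38  0.411 0.42 ] F [-1.4  0.6  7.1]
```

move_arm(
  rows=[
    [0,0,0,0.05,0.0],
    [0,0,0,0.05,0.0],
    [0,0,0,0,0.0],
  ],
)

```text
clock: 18.27
tool_pos: [0.5427, -0.2207, 0.3924]
eef_rot: [0.546, 0.838, 0.0, 0.001]
contact_force: [-1.0, 1.0, 8.0]
opening: 0.14
finger_force: 60.0
```

```bash
python3 -c "
from h import *
avg(4)"
```

```text
t 18.47 az 113.94 Mz 0.414 [0.421 0.423 0.413 0.399] F [-1.   0.7  7.1]
```

move_arm(
  rows=[
    [0,0,0,0.05,0.0],
    [0,0,0,0.05,0.0],
    [0,0,0,0,0.0],
  ],
)

```text
clock: 18.72
tool_pos: [0.5426, -0.2208, 0.3924]
eef_rot: [0.587, 0.809, 0.0, 0.001]
contact_force: [-1.6, -0.3, 7.7]
opening: 0.141
finger_force: 60.0
```

```bash
python3 -c "
from h import *
avg(5)"
```

```text
t 18.97 az 108.21 Mz 0.434 [0.446 0.415 0.47  0.396 0.442] F [-1.1 -0.2  6.4]
```

move_arm(
  rows=[
    [0,0,0,0.03,0.0],
    [0,0,0,0.03,0.0],
    [0,0,0,0,0.0],
  ],
)

```text
clock: 19.22
tool_pos: [0.5425, -0.2208, 0.3925]
eef_rot: [0.611, 0.792, 0.0, 0.001]
contact_force: [-1.3, -0.1, 8.5]
opening: 0.141
finger_force: 60.0
```

```bash
python3 -c "
from h import *
avg(5)"
```

```text
t 19.47 az 104.78 Mz 0.488 [0.505 0.488 0.472 0.471 0.506] F [-1.  -0.1  7.7]
```

B is snug (0.488). Moving to D.

move_arm(
  rows=[
    [0,0,0,-0.06,0.0],
    [0,0,0,-0.06,0.0],
    [0,0,0,0,0.04],
    [0,0,0,0,0.04],
    [0,0,-0.035,0,0.04],
    [0,0,-0.033,0,0.04],
    [0.0325,-0.0105,0,0,0.04],
    [0.0325,-0.0105,0,0,0.04],
    [0.0325,-0.0105,0,0,0.04],
    [0.0325,-0.0105,0,0,0.04],
  ],
)

```text
clock: 20.3
tool_pos: [0.4543, -0.1138, 0.4587]
eef_rot: [0.563, 0.826, 0.0, -0.0]
contact_force: [0.3, 1.2, -0.0]
opening: 0.453
finger_force: 0.0
```

move_arm(
  rows=[
    [0,0,0,0.123,0.04],
    [0,0,0,0.123,0.04],
    [0,0,0,0.123,0.04],
    [0,0,0,0.123,0.04],
    [0,0,0,0.123,0.04],
    [0,0,0,0.123,0.04],
    [0,0,0,0.123,0.04],
    [0,0,0,0.123,0.04],
    [0,0,0,0,0.04],
  ],
)

```text
clock: 21.05
tool_pos: [0.4556, -0.1145, 0.4585]
eef_rot: [0.887, 0.461, -0.0, -0.0]
contact_force: [0.4, -0.9, -0.5]
opening: 0.454
finger_force: 0.0
```

```bash
python3 -c "
from pc import *
avg(2)
rep(.4558,-.1157,.390)
wings([cloud(save('top','top5'))])
"
```

```text
t 21.15 az 55.31 Mz 0.01 [0.009 0.011] F [-0.4  0.1  0.8]
t 21.15 p [ 0.4556 -0.1146  0.4586] xaz 55.31 tilt [-4.e-04 -0.e+00 -1.e+00] F [-0.4  0.1  0.8] M [-0.11   0.095  0.011] q [-0.25  0.47  0.61  1.97 -0.36  0.81 -0.04] op 0.0399 ff 0.0
tool delta [-0.0007  0.0008  0.0686]
A 0 0
B 0 0
C 0 0
D 0 0
```

move_arm(
  rows=[
    [0,0.001,0.035,0,0.04],
    [0,0,0.034,0,0.04],
    [0,0,0,0,0.04],
    [0,0,0,0,0.0],
    [0,0,0,0,0.0],
    [0,0,0,0,0.0],
    [0,0,0,0,0.0],
    [0,0,0,0.06,0.0],
    [0,0,0,0.06,0.0],
    [0,0,0,0,0.0],
  ],
)

```text
clock: 22.03
tool_pos: [0.456, -0.115, 0.3909]
eef_rot: [0.913, 0.408, 0.0, -0.0]
contact_force: [-3.9, 0.6, 5.8]
opening: 0.143
finger_force: 60.0
```

```bash
python3 -c "
from h import *
avg(3)"
```

```text
t 22.18 az 48.36 Mz 0.387 [0.342 0.417 0.402] F [-3.9  1.6  5.2]
```

move_arm(
  rows=[
    [0,0,0,0.05,0.0],
    [0,0,0,0.05,0.0],
    [0,0,0,0,0.0],
  ],
)

```text
clock: 22.43
tool_pos: [0.456, -0.1151, 0.391]
eef_rot: [0.932, 0.363, 0.0, -0.0]
contact_force: [-2.5, 1.2, 6.5]
opening: 0.143
finger_force: 60.0
```

```bash
python3 -c "
from h import *
avg(4)"
```

```text
t 22.63 az 42.63 Mz 0.388 [0.328 0.422 0.384 0.417] F [-2.8  1.5  4.6]
```

move_arm(
  rows=[
    [0,0,0,0.05,0.0],
    [0,0,0,0.05,0.0],
    [0,0,0,0,0.0],
  ],
)

```text
clock: 22.88
tool_pos: [0.456, -0.1151, 0.3909]
eef_rot: [0.949, 0.315, 0.0, -0.001]
contact_force: [-3.3, 0.6, 5.9]
opening: 0.142
finger_force: 60.0
```

```bash
python3 -c "
from h import *
avg(4)"
```

```text
t 23.08 az 36.9 Mz 0.394 [0.369 0.416 0.379 0.414] F [-2.4  1.3  4.9]
```

move_arm(
  rows=[
    [0,0,0,0.05,0.0],
    [0,0,0,0.05,0.0],
    [0,0,0,0,0.0],
  ],
)

```text
clock: 23.33
tool_pos: [0.456, -0.1151, 0.391]
eef_rot: [0.964, 0.268, 0.0, -0.001]
contact_force: [-3.6, 0.3, 5.8]
opening: 0.142
finger_force: 60.0
```

```bash
python3 -c "
from h import *
avg(4)"
```

```text
t 23.53 az 31.17 Mz 0.397 [0.405 0.394 0.393 0.397] F [-2.7  0.5  5.9]
```

move_arm(
  rows=[
    [0,0,0,0.05,0.0],
    [0,0,0,0.05,0.0],
    [0,0,0,0,0.0],
  ],
)

```text
clock: 23.78
tool_pos: [0.456, -0.1152, 0.3909]
eef_rot: [0.976, 0.219, 0.0, -0.001]
contact_force: [-3.0, 1.7, 6.7]
opening: 0.145
finger_force: 60.0
```

```bash
python3 -c "
from h import *
avg(4)"
```

```text
t 23.98 az 25.44 Mz 0.379 [0.371 0.387 0.374 0.383] F [-3.   0.8  5.8]
```

move_arm(
  rows=[
    [0,0,0,0.05,0.0],
    [0,0,0,0.05,0.0],
    [0,0,0,0,0.0],
  ],
)

```text
clock: 24.23
tool_pos: [0.456, -0.1152, 0.391]
eef_rot: [0.985, 0.17, 0.0, -0.001]
contact_force: [-3.4, 1.6, 6.1]
opening: 0.142
finger_force: 60.0
```

```bash
python3 -c "
from h import *
avg(4)"
```

```text
t 24.43 az 19.71 Mz 0.407 [0.366 0.453 0.42  0.388] F [-2.8  0.8  5. ]
```

move_arm(
  rows=[
    [0,0,0,0.05,0.0],
    [0,0,0,0.05,0.0],
    [0,0,0,0,0.0],
  ],
)

```text
clock: 24.68
tool_pos: [0.456, -0.1152, 0.3909]
eef_rot: [0.993, 0.121, 0.0, -0.001]
contact_force: [-2.3, 0.9, 5.4]
opening: 0.146
finger_force: 60.0
```

```bash
python3 -c "
from h import *
avg(4)"
```

```text
t 24.88 az 13.98 Mz 0.409 [0.412 0.431 0.386 0.406] F [-2.5  0.5  6.9]
```

move_arm(
  rows=[
    [0,0,0,0.05,0.0],
    [0,0,0,0.05,0.0],
    [0,0,0,0,0.0],
  ],
)

```text
clock: 25.13
tool_pos: [0.456, -0.1153, 0.3909]
eef_rot: [0.997, 0.071, 0.0, -0.001]
contact_force: [-2.2, 0.3, 6.0]
opening: 0.137
finger_force: 60.0
```

```bash
sed -i "s/'F',s\['contact_force'\].round(1))$/'F',s['contact_force'].round(1),'q7',np.round([l['joint_torque'][6] for l in L],3))/" h.py; python3 -c "
from h import *
avg(3)"
```

```text
t 25.28 az 8.25 Mz 0.402 [0.381 0.446 0.38 ] F [-3.4  1.2  6.6] q7 [-0.516 -0.429 -0.41 ]
```

move_arm(
  rows=[
    [0,0,0,0.04,0.0],
    [0,0,0,0.04,0.0],
    [0,0,0,0,0.0],
  ],
)

```text
clock: 25.53
tool_pos: [0.4561, -0.1153, 0.391]
eef_rot: [1.0, 0.031, 0.0, -0.001]
contact_force: [-3.1, 1.7, 6.8]
opening: 0.14
finger_force: 60.0
```

```bash
python3 -c "
from h import *
avg(4)"
```

```text
t 25.73 az 3.68 Mz 0.444 [0.462 0.415 0.461 0.439] F [-3.4  0.5  5.5] q7 [-0.534 -0.464 -0.448 -0.446]
```

move_arm(
  rows=[
    [0,0,0,0.04,0.0],
    [0,0,0,0.05,0.0],
    [0,0,0,0,0.0],
    [0,0,0,0,0.0],
  ],
)

```text
clock: 26.07
tool_pos: [0.456, -0.1153, 0.391]
eef_rot: [1.0, -0.013, 0.0, -0.0]
contact_force: [-3.2, 0.9, 5.9]
opening: 0.141
finger_force: 60.0
```

```bash
python3 -c "
from h import *
avg(4)"
```

```text
t 26.27 az 358.53 Mz 0.512 [0.489 0.472 0.539 0.547] F [-3.8  1.1  6.6] q7 [-0.495 -0.489 -0.488 -0.487]
```

D is snug. Its joint-7 torque went 0.41 to 0.487, and that signal is clean. Starting pass two at A (wing az 138°).

move_arm(
  rows=[
    [0,0,0,-0.06,0.0],
    [0,0,0,-0.06,0.0],
    [0,0,0,0,0.04],
    [0,0,0,0,0.04],
    [0,0,-0.035,0,0.04],
    [0,0,-0.033,0,0.04],
    [0.0317,0.0063,0,0,0.04],
    [0.0317,0.0063,0,0,0.04],
    [0.0317,0.0063,0,0,0.04],
    [0,0,0,-0.122,0.04],
  ],
)

```text
clock: 27.1
tool_pos: [0.5583, -0.1243, 0.4574]
eef_rot: [0.994, 0.109, 0.002, 0.002]
contact_force: [0.6, 0.2, -1.3]
opening: 0.457
finger_force: 0.0
```

move_arm(
  rows=[
    [0,0,0,-0.122,0.04],
    [0,0,0,-0.122,0.04],
    [0,0,0,-0.122,0.04],
    [0,0,0,-0.122,0.04],
    [0,0,0,-0.122,0.04],
    [0,0,0,-0.122,0.04],
    [0,0,0,-0.122,0.04],
    [0,0,0,-0.122,0.04],
    [0,0,0,-0.122,0.04],
    [0,0,0,-0.122,0.04],
  ],
)

```text
clock: 27.93
tool_pos: [0.553, -0.1255, 0.4581]
eef_rot: [0.752, 0.659, 0.0, 0.0]
contact_force: [0.5, 0.2, 0.4]
opening: 0.453
finger_force: 0.0
```

move_arm(
  rows=[
    [0,0,0,-0.122,0.04],
    [0,0,0,-0.122,0.04],
    [0,0,0,-0.122,0.04],
    [0,0,0,-0.122,0.04],
    [0,0,0,-0.122,0.04],
    [0,0,0,-0.122,0.04],
    [0,0,0,-0.122,0.04],
    [0,0,0,-0.122,0.04],
    [0,0,0,0,0.04],
  ],
)

```text
clock: 28.68
tool_pos: [0.5528, -0.1258, 0.458]
eef_rot: [0.357, 0.934, 0.0, 0.0]
contact_force: [0.3, -0.5, 0.0]
opening: 0.454
finger_force: 0.0
```

```bash
python3 -c "
from pc import *
avg(1)
rep(.5525,-.125,.390)
wings([cloud(save('wrist','w6'),True)])
"
```

```text
t 28.73 az 137.87 Mz 0.005 [0.005] F [-1.  -0.3  0.3] q7 [0.422]
t 28.73 p [ 0.5528 -0.1258  0.458 ] xaz 137.87 tilt [ 6.e-04  2.e-04 -1.e+00] F [-1.  -0.3  0.3] M [-0.016 -0.023  0.005] q [ 0.04  0.55  0.17  1.69 -0.11  0.91  1.09] op 0.0402 ff 0.0
tool delta [0.0008 0.0003 0.068 ]
A 0 1683 c 0.5502 -0.1239 size 0.022 0.045 pca 137.7 ratio 5.9
B 0 87 c 0.531 -0.2001 size 0.007 0.002 pca 34.19999999999999 ratio 12.6
C 0 1788 c 0.4468 -0.2105 size 0.045 0.023 pca 169.2 ratio 6.7
D 0 1826 c 0.4556 -0.115 size 0.045 0.023 pca 7.599999999999994 ratio 5.6
```

move_arm(
  rows=[
    [0,0,0.035,0,0.04],
    [0,0,0.033,0,0.04],
    [0,0,0,0,0.04],
  ],
)

```text
clock: 29.03
tool_pos: [0.5509, -0.1246, 0.3848]
eef_rot: [0.359, 0.933, -0.001, -0.005]
contact_force: [-1.1, 0.5, -0.6]
opening: 0.45
finger_force: 0.0
```

```bash
cat >> h.py <<'E'
def one():
    s=r.get_state(); M=R.from_quat(s['eef_rot']).as_matrix()
    print('t',round(s['clock'],2),'az',(np.degrees(np.arctan2(M[1,0],M[0,0]))%360).round(2),'Mz',s['moment'][2].round(3),'q7',s['joint_torque'][6].round(3))
E
python3 -c "
from h import *
one()"
```

```text
t 29.03 az 137.92 Mz 0.087 q7 0.074
```

move_arm(
  rows=[
    [0,0,0,0,0.0],
    [0,0,0,0,0.0],
    [0,0,0,0,0.0],
    [0,0,0,0,0.0],
    [0,0,0,0.06,0.0],
    [0,0,0,0.06,0.0],
    [0,0,0,0.06,0.0],
    [0,0,0,0.06,0.0],
    [0,0,0,0,0.0],
    [0,0,0,0,0.0],
  ],
)

```text
clock: 29.87
tool_pos: [0.5529, -0.1262, 0.3914]
eef_rot: [0.466, 0.885, -0.0, 0.001]
contact_force: [-2.1, -2.5, 6.3]
opening: 0.14
finger_force: 60.0
```

```bash
python3 -c "
from h import *
avg(2)"
```

```text
t 29.97 az 124.46 Mz 0.538 [0.541 0.534] F [-2.9 -1.7  6.5] q7 [-0.539 -0.528]
```

move_arm(
  rows=[
    [0,0,0,0.05,0.0],
    [0,0,0,0.05,0.0],
    [0,0,0,0.04,0.0],
    [0,0,0,0,0.0],
    [0,0,0,0,0.0],
  ],
)

```text
clock: 30.38
tool_pos: [0.5527, -0.1264, 0.3914]
eef_rot: [0.527, 0.85, -0.0, 0.001]
contact_force: [-3.2, -2.5, 6.8]
opening: 0.144
finger_force: 60.0
```

```bash
python3 -c "
from h import *
avg(3)"
```

```text
t 30.53 az 116.44 Mz 0.597 [0.618 0.55  0.623] F [-3.  -2.3  7.6] q7 [-0.624 -0.619 -0.618]
```

move_arm(
  rows=[
    [0,0,0,0.04,0.0],
    [0,0,0,0.04,0.0],
    [0,0,0,0,0.0],
    [0,0,0,0,0.0],
  ],
)

```text
clock: 30.87
tool_pos: [0.5526, -0.1264, 0.3914]
eef_rot: [0.56, 0.828, -0.0, 0.001]
contact_force: [-3.7, -2.9, 8.2]
opening: 0.145
finger_force: 60.0
```

```bash
python3 -c "
from h import *
avg(5)"
```

```text
t 31.12 az 111.86 Mz 0.663 [0.678 0.679 0.617 0.662 0.68 ] F [-3.7 -2.5  7.9] q7 [-0.666 -0.661 -0.66  -0.66  -0.66 ]
```

A is at about 0.66. Now C.

move_arm(
  rows=[
    [0,0,0,-0.085,0.0],
    [0,0,0,-0.08,0.0],
    [0,0,0,0,0.04],
    [0,0,0,0,0.04],
    [0,0,-0.035,0,0.04],
    [0,0,-0.033,0,0.04],
    [-0.0044,-0.0333,0,0,0.04],
    [-0.0044,-0.0333,0,0,0.04],
    [-0.0044,-0.0333,0,0,0.04],
    [-0.0044,-0.0333,0,0,0.04],
  ],
)

```text
clock: 31.95
tool_pos: [0.447, -0.2098, 0.458]
eef_rot: [0.491, 0.871, 0.0, 0.0]
contact_force: [-0.5, -0.1, -0.6]
opening: 0.458
finger_force: 0.0
```

move_arm(
  rows=[
    [0,0,0,-0.12,0.04],
    [0,0,0,-0.12,0.04],
    [0,0,0,-0.12,0.04],
    [0,0,0,-0.12,0.04],
    [0,0,0,-0.12,0.04],
    [0,0,0,-0.12,0.04],
    [0,0,0,-0.116,0.04],
    [0,0,0,0,0.04],
    [0,0,0,0,0.04],
  ],
)

```text
clock: 32.7
tool_pos: [0.448, -0.2095, 0.4578]
eef_rot: [0.097, 0.995, 0.0, 0.0]
contact_force: [1.1, -0.1, -0.4]
opening: 0.455
finger_force: 0.0
```

```bash
python3 -c "
from pc import *
rep(.4475,-.2105,.390)
"
```

```text
t 32.7 p [ 0.448  -0.2095  0.4578] xaz 168.85 tilt [ 4.e-04  5.e-04 -1.e+00] F [ 1.1 -0.1 -0.4] M [0.046 0.04  0.037] q [ 0.33  0.45  0.02  1.89 -0.01  0.81  1.73] op 0.0401 ff 0.0
tool delta [ 0.0003 -0.0011  0.0678]
```

move_arm(
  rows=[
    [0,-0.001,0.035,0,0.04],
    [0,0,0.033,0,0.04],
    [0,0,0,0,0.04],
    [0,0,0,0,0.0],
    [0,0,0,0,0.0],
    [0,0,0,0,0.0],
    [0,0,0,0,0.0],
  ],
)

```text
clock: 33.28
tool_pos: [0.4483, -0.2107, 0.3913]
eef_rot: [0.096, 0.995, -0.0, 0.002]
contact_force: [-0.0, -0.5, 0.6]
opening: 0.178
finger_force: 0.0
```

move_arm(
  rows=[
    [0,0,0,0.06,0.0],
    [0,0,0,0.06,0.0],
    [0,0,0,0.06,0.0],
    [0,0,0,0.06,0.0],
    [0,0,0,0.06,0.0],
    [0,0,0,0.03,0.0],
    [0,0,0,0,0.0],
    [0,0,0,0,0.0],
  ],
)

```text
clock: 33.95
tool_pos: [0.4481, -0.2113, 0.3912]
eef_rot: [0.257, 0.966, -0.001, 0.002]
contact_force: [-1.4, -2.7, 6.9]
opening: 0.141
finger_force: 60.0
```

```bash
python3 -c "
from h import *
avg(3)"
```

```text
t 34.1 az 150.24 Mz 0.56 [0.591 0.565 0.524] F [-2.7 -2.7  6.5] q7 [-0.578 -0.574 -0.574]
```

move_arm(
  rows=[
    [0,0,0,0.05,0.0],
    [0,0,0,0.05,0.0],
    [0,0,0,0,0.0],
    [0,0,0,0,0.0],
  ],
)

```text
clock: 34.43
tool_pos: [0.448, -0.2115, 0.3912]
eef_rot: [0.305, 0.952, -0.001, 0.002]
contact_force: [-1.7, -3.3, 7.7]
opening: 0.145
finger_force: 60.0
```

```bash
python3 -c "
from h import *
avg(4)"
```

```text
t 34.63 az 144.51 Mz 0.627 [0.615 0.682 0.596 0.616] F [-1.8 -2.5  6.6] q7 [-0.622 -0.616 -0.615 -0.615]
```

move_arm(
  rows=[
    [0,0,0,0.045,0.0],
    [0,0,0,0.045,0.0],
    [0,0,0,0,0.0],
    [0,0,0,0,0.0],
  ],
)

```text
clock: 34.97
tool_pos: [0.4479, -0.2115, 0.3912]
eef_rot: [0.347, 0.938, -0.001, 0.002]
contact_force: [-1.5, -3.6, 6.8]
opening: 0.14
finger_force: 60.0
```

```bash
python3 -c "
from h import *
avg(4)"
```

```text
t 35.17 az 139.35 Mz 0.653 [0.607 0.624 0.701 0.68 ] F [-2.2 -3.2  7.7] q7 [-0.664 -0.659 -0.658 -0.658]
```

C is at 0.66. Now B (wing az 112°).

move_arm(
  rows=[
    [0,0,0,-0.085,0.0],
    [0,0,0,-0.08,0.0],
    [0,0,0,0,0.04],
    [0,0,0,0,0.04],
    [0,0,-0.035,0,0.04],
    [0,0,-0.033,0,0.04],
    [-0.0286,0.0137,0,0,0.04],
    [-0.0286,0.0137,0,0,0.04],
    [-0.0286,0.0137,0,0,0.04],
    [0,0,0,0,0.04],
  ],
)

```text
clock: 36.0
tool_pos: [0.5476, -0.2184, 0.4576]
eef_rot: [0.268, 0.963, 0.001, 0.003]
contact_force: [0.4, -0.3, -0.3]
opening: 0.451
finger_force: 0.0
```

move_arm(
  rows=[
    [0,0,0,0.108,0.04],
    [0,0,0,0.108,0.04],
    [0,0,0,0.108,0.04],
    [0,0,0,0.108,0.04],
    [0,0,0,0.108,0.04],
    [0,0,0,0.108,0.04],
    [0,0,0,0,0.04],
    [0,0,0,0,0.04],
  ],
)

```text
clock: 36.67
tool_pos: [0.5422, -0.2194, 0.4575]
eef_rot: [0.561, 0.828, -0.0, -0.0]
contact_force: [0.7, 0.1, 0.4]
opening: 0.452
finger_force: 0.0
```

```bash
python3 -c "
from pc import *
rep(.5427,-.2205,.391)
wings([cloud(save('wrist','w7'),True)])
"
```

```text
t 36.67 p [ 0.5422 -0.2194  0.4575] xaz 111.74 tilt [-8.e-04  5.e-04 -1.e+00] F [0.7 0.1 0.4] M [-0.03   0.033 -0.01 ] q [ 0.11  0.59  0.34  1.64 -0.23  0.95  0.91] op 0.0398 ff 0.0
tool delta [-0.0012  0.0001  0.0665]
A 0 1991 c 0.5508 -0.1247 size 0.022 0.046 pca 122.5 ratio 5.4
B 0 1676 c 0.5415 -0.2194 size 0.022 0.045 pca 113.2 ratio 6.0
C 0 1929 c 0.447 -0.2106 size 0.022 0.045 pca 150.6 ratio 5.9
D 0 1927 c 0.4554 -0.1157 size 0.022 0.045 pca 6.099999999999994 ratio 5.7
```

move_arm(
  rows=[
    [-0.001,0,0.035,0,0.04],
    [0,0,0.032,0,0.04],
    [0,0,0,0,0.04],
    [0,0,0,0,0.0],
    [0,0,0,0,0.0],
    [0,0,0,0,0.0],
    [0,0,0,0,0.0],
    [0,0,0,0,0.0],
  ],
)

```text
clock: 37.38
tool_pos: [0.5429, -0.2213, 0.3923]
eef_rot: [0.562, 0.827, 0.0, 0.001]
contact_force: [-2.0, -0.6, 5.6]
opening: 0.143
finger_force: 60.0
```

move_arm(
  rows=[
    [0,0,0,0.06,0.0],
    [0,0,0,0.06,0.0],
    [0,0,0,0.06,0.0],
    [0,0,0,0.06,0.0],
    [0,0,0,0.06,0.0],
    [0,0,0,0.05,0.0],
    [0,0,0,0,0.0],
    [0,0,0,0,0.0],
    [0,0,0,0,0.0],
  ],
)

```text
clock: 38.13
tool_pos: [0.5425, -0.2214, 0.3924]
eef_rot: [0.697, 0.717, -0.0, 0.001]
contact_force: [-3.4, 0.3, 7.8]
opening: 0.139
finger_force: 60.0
```

```bash
python3 -c "
from h import *
avg(3)"
```

```text
t 38.28 az 91.65 Mz 0.549 [0.579 0.547 0.52 ] F [-4.4 -0.2  7. ] q7 [-0.57 -0.57 -0.57]
```

move_arm(
  rows=[
    [0,0,0,0.05,0.0],
    [0,0,0,0.05,0.0],
    [0,0,0,0,0.0],
    [0,0,0,0,0.0],
    [0,0,0,0,0.0],
  ],
)

```text
clock: 38.7
tool_pos: [0.5424, -0.2214, 0.3924]
eef_rot: [0.732, 0.682, -0.0, 0.001]
contact_force: [-3.6, 0.2, 7.5]
opening: 0.142
finger_force: 60.0
```

```bash
python3 -c "
from h import *
avg(3)"
```

```text
t 38.85 az 85.94 Mz 0.611 [0.608 0.628 0.597] F [-3.4 -0.1  8.5] q7 [-0.63 -0.63 -0.63]
```

move_arm(
  rows=[
    [0,0,0,0.03,0.0],
    [0,0,0,0.03,0.0],
    [0,0,0,0,0.0],
    [0,0,0,0,0.0],
    [0,0,0,0,0.0],
  ],
)

```text
clock: 39.27
tool_pos: [0.5423, -0.2214, 0.3925]
eef_rot: [0.752, 0.659, -0.0, 0.001]
contact_force: [-3.8, -0.4, 8.3]
opening: 0.142
finger_force: 60.0
```

```bash
python3 -c "
from h import *
avg(4)"
```

```text
t 39.47 az 82.5 Mz 0.651 [0.658 0.663 0.648 0.634] F [-4.7 -0.7  8.2] q7 [-0.66  -0.659 -0.659 -0.659]
```

B is at 0.66. Now D (wing az 6°).

move_arm(
  rows=[
    [0,0,0,-0.085,0.0],
    [0,0,0,-0.08,0.0],
    [0,0,0,0,0.04],
    [0,0,0,0,0.04],
    [0,0,-0.035,0,0.04],
    [0,0,-0.033,0,0.04],
    [0.0272,-0.0207,0,0,0.04],
    [0.0272,-0.0207,0,0,0.04],
    [0.0272,-0.0207,0,0,0.04],
    [0.0272,-0.0207,0,0,0.04],
  ],
)

```text
clock: 40.3
tool_pos: [0.4556, -0.1136, 0.4589]
eef_rot: [0.696, 0.718, 0.0, 0.0]
contact_force: [-0.5, 0.9, 0.9]
opening: 0.453
finger_force: 0.0
```

move_arm(
  rows=[
    [0,0,0,0.1157,0.04],
    [0,0,0,0.1157,0.04],
    [0,0,0,0.1157,0.04],
    [0,0,0,0.1157,0.04],
    [0,0,0,0.1157,0.04],
    [0,0,0,0.1157,0.04],
    [0,0,0,0.1157,0.04],
    [0,0,0,0.1157,0.04],
    [0,0,0,0.1157,0.04],
    [0,0,0,0.1157,0.04],
  ],
)

```text
clock: 41.13
tool_pos: [0.4568, -0.1144, 0.4589]
eef_rot: [0.976, 0.218, 0.0, -0.0]
contact_force: [-0.3, -0.4, -0.3]
opening: 0.453
finger_force: 0.0
```

move_arm(
  rows=[
    [0,0,0,0.1157,0.04],
    [0,0,0,0.1157,0.04],
    [0,0,0,0.1157,0.04],
    [0,0,0,0,0.04],
    [0,0,0,0,0.04],
  ],
)

```text
clock: 41.55
tool_pos: [0.4568, -0.1145, 0.4587]
eef_rot: [0.999, 0.051, -0.0, 0.0]
contact_force: [-0.1, 0.1, -0.7]
opening: 0.458
finger_force: 0.0
```

```bash
python3 -c "
from pc import *
rep(.456,-.1153,.390)
"
```

```text
t 41.55 p [ 0.4568 -0.1145  0.4587] xaz 5.81 tilt [ 0.e+00 -4.e-04 -1.e+00] F [-0.1  0.1 -0.7] M [ 0.009  0.133 -0.021] q [-0.43  0.57  0.95  1.97 -0.6   0.9  -0.63] op 0.0403 ff 0.0
tool delta [-0.0008  0.0007  0.0687]
```

move_arm(
  rows=[
    [-0.001,0.001,0.035,0,0.04],
    [0,0,0.033,0,0.04],
    [0,0,0,0,0.04],
    [0,0,0,0,0.0],
    [0,0,0,0,0.0],
    [0,0,0,0,0.0],
    [0,0,0,0,0.0],
    [0,0,0,0,0.0],
  ],
)

```text
clock: 42.22
tool_pos: [0.4562, -0.1154, 0.392]
eef_rot: [0.999, 0.05, 0.001, -0.001]
contact_force: [0.5, 3.8, 6.2]
opening: 0.141
finger_force: 60.0
```

move_arm(
  rows=[
    [0,0,0,0.06,0.0],
    [0,0,0,0.06,0.0],
    [0,0,0,0.06,0.0],
    [0,0,0,0.06,0.0],
    [0,0,0,0.06,0.0],
    [0,0,0,0.05,0.0],
    [0,0,0,0,0.0],
    [0,0,0,0,0.0],
    [0,0,0,0,0.0],
  ],
)

```text
clock: 42.97
tool_pos: [0.4562, -0.1155, 0.392]
eef_rot: [0.992, -0.124, 0.001, -0.001]
contact_force: [-1.3, 2.3, 7.4]
opening: 0.14
finger_force: 60.0
```

```bash
python3 -c "
from h import *
avg(3)"
```

```text
t 43.12 az 345.8 Mz 0.578 [0.591 0.576 0.569] F [-1.   2.   7.5] q7 [-0.573 -0.572 -0.572]
```

move_arm(
  rows=[
    [0,0,0,0.05,0.0],
    [0,0,0,0.05,0.0],
    [0,0,0,0,0.0],
    [0,0,0,0,0.0],
    [0,0,0,0,0.0],
  ],
)

```text
clock: 43.53
tool_pos: [0.4562, -0.1156, 0.3921]
eef_rot: [0.985, -0.173, 0.001, -0.001]
contact_force: [-1.2, 3.0, 6.6]
opening: 0.143
finger_force: 60.0
```

```bash
python3 -c "
from h import *
avg(3)"
```

```text
t 43.68 az 340.08 Mz 0.646 [0.619 0.645 0.675] F [-1.1  1.3  7.8] q7 [-0.627 -0.626 -0.626]
```

move_arm(
  rows=[
    [0,0,0,0.025,0.0],
    [0,0,0,0.02,0.0],
    [0,0,0,0,0.0],
    [0,0,0,0,0.0],
    [0,0,0,0,0.0],
  ],
)

```text
clock: 44.1
tool_pos: [0.4561, -0.1156, 0.3921]
eef_rot: [0.981, -0.195, 0.001, -0.001]
contact_force: [-0.4, 1.7, 6.1]
opening: 0.144
finger_force: 60.0
```

```bash
python3 -c "
from h import *
avg(3)"
```

```text
t 44.25 az 337.51 Mz 0.645 [0.628 0.639 0.667] F [-1.3  2.6  7.1] q7 [-0.667 -0.667 -0.667]
```

move_arm(
  rows=[
    [0,0,0,-0.085,0.0],
    [0,0,0,-0.08,0.0],
    [0,0,0,0,0.04],
    [0,0,0,0,0.04],
    [0,0,0,0,0.04],
    [0,0,-0.035,0,0.04],
    [0,0,-0.035,0,0.04],
    [0,0,-0.035,0,0.04],
    [0,0,0,0,0.04],
    [0,0,0,0,0.04],
  ],
)

```text
clock: 45.08
tool_pos: [0.4559, -0.1162, 0.4971]
eef_rot: [0.993, -0.116, 0.002, 0.0]
contact_force: [-1.1, -0.3, -0.1]
opening: 0.456
finger_force: 0.0
```

```bash
python3 -c "
from pc import *
rep()
wings([cloud(save('wrist','w9'),True)])
"
```

```text
t 45.08 p [ 0.4559 -0.1162  0.4971] xaz -13.28 tilt [ 3.6e-03 -9.0e-04 -1.0e+00] F [-1.1 -0.3 -0.1] M [0.057 0.138 0.04 ] q [-0.5   0.57  1.11  1.92 -0.6   1.03 -0.93] op 0.0402 ff 0.0
A 0 1299 c 0.5507 -0.1243 size 0.022 0.045 pca 122.7 ratio 5.4
B 0 1203 c 0.5417 -0.2191 size 0.022 0.044 pca 94.2 ratio 5.9
C 0 1371 c 0.447 -0.2105 size 0.022 0.045 pca 150.0 ratio 5.9
D 0 1185 c 0.4556 -0.1153 size 0.045 0.023 pca 169.2 ratio 6.0
```

```bash
python3 -c "
from plant import r
print(r.finish_job())"
```

```text
the job is handed in; nothing more can be done
None
```

All four knobs were brought to snug (about 0.5 N m) and then to about 0.65–0.66 N m, both passes in criss-cross order. I let go of the last knob and handed the job in at about 45 s, without rechecking the earlier knobs after the last was tightened.

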